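# Set a steel blank over the ledge end for deburring

## Task

Get the steel blank ready for deburring: push it square and flush against the fence of the ledge, and along the ledge towards the end where the open chip tray stands, until about a third of its length (40 mm) sticks out past that end over the tray. Only push it with the fingers, never lift, carry or tip it, leave the tray, the wooden case and the other things where they are, and finish with the hand clear.

Things in the scene. Friction and masses are not known exactly. Their poses are not given: they have to be found in the camera images.
- ledge: Fixed bench step, blue sides, dark steel top 60 mm above the bench, 145 (x) by 300 mm (y). A grey fence, 15 mm thick, 22 mm above the top, runs along the whole far (+x) side; its face, where the blank goes, is at x = +57.5 mm, the near edge at x = -72.5, the open ends at y = +150 and -150 mm. Origin: centre of the underside; y along the ledge, z up. Place varies, yaw up to 0.25 rad.
- blank: Loose flat bare-steel plate, 85 mm (its x, across the ledge) by 120 mm (its y, along the ledge), 5 mm thick, about 0.4 kg, four small dark hole marks; lies flat on the ledge top, off the fence and up to 0.15 rad askew. Origin: centre of its underside. It slides under about 1 to 4 N, and tips off if half of it sticks out past an end.
- chip_tray: Loose open shallow aluminium tray, 140 x 130 mm, 30 mm high, standing on the bench just off one end of the ledge (5 to 15 mm gap), either end; it marks the end to use. Origin: centre of its underside. Leave it in place.
- gauge_case: Loose shut wooden case, 140 x 130 mm, 37 mm high, on the bench just off the other end of the ledge. Origin: centre of its underside. Leave it in place.
- oil_bottle: Loose green bottle, 48 mm across and 130 mm high, on the bench beyond the ledge. Origin: centre of its underside. Leave it in place.
- hub_disc: Loose steel disc 60 mm across and 10 mm thick with a hub, 22 mm high in all, on the bench beyond the ledge. Origin: centre of its underside. Leave it in place.
- dowel: Loose steel pin standing upright, 22 mm across and 70 mm high, on the bench beyond the ledge. Origin: centre of its underside. Leave it in place.
Things that resemble listed ones, but are neither listed nor needed, are in the scene too. What is meant by the blank is not green, orange or pink, and is the larger of those in its own colour.

How it is judged:
At the end, for the whole second after the job is handed in: The blank lies flat and still on the ledge, 28 to 52 mm of its length past the end where the chip tray stands, its long side against the fence (middle within 4 mm of touching, parallel within 0.05 rad) (((y of chip_tray in the frame of ledge above 0 m and y of blank in the frame of ledge between 0.118 and 0.142 m) or (y of chip_tray in the frame of ledge below 0 m and y of blank in the frame of ledge between -0.142 and -0.118 m)) and x of blank in the frame of ledge above 0.011 m and angle between the y axis of blank and the y axis of ledge, either way round below 0.05 rad and z of blank in the frame of ledge between 0.057 and 0.063 m and angle between blank's own z axis and vertical below 0.03 rad and linear speed of blank below 0.01 m/s).
It fails at once if the blank is lifted (more than 10 mm) or tipped (more than 0.2 rad) (z of blank in the frame of ledge above 0.07 m or angle between blank's own z axis and vertical above 0.2 rad).
It fails at once if the blank falls off the ledge (z of blank in the frame of ledge below 0.045 m).
It fails at once if the tray, the case or another bystander is moved more than 15 mm (distance of any of chip_tray, gauge_case, oil_bottle, hub_disc, dowel from where it was at the start of the episode above 0.015 m).
It fails at once if the dowel or the bottle is knocked over (angle between any of dowel, oil_bottle's own z axis and vertical above 0.4 rad).
It also fails if it takes over 64 s, if anything falls off the work surface, if the arm or the gripper's body presses on something with over 40 N, if the wrist force passes 120 N, or if a joint passes its speed limit or range.

## Robot

A 6-joint arm with a two-finger parallel gripper is mounted at the origin on the work surface. World frame = base frame: x ahead of the robot, y to its left, z up, the work surface at z = 0. Lengths are in m, angles in rad, forces in N, time in s.
With the tool pointing down it reaches from about 0.375 to 0.975 m from the base axis. Payload 3.8 kg.
Tool frame: the origin (TCP) lies on the centre line of the jaws, within the pads' length; the fingertips stand 14 mm ahead of it and the grasp point (between the pads) lies 5 mm behind it (bot.finger_overhang is the distance from the TCP to the fingertips, in m); y points along the fingers, x is the direction in which the jaws open and shut, and the axes are right-handed (so a half turn about y gives the same grasp; the last joint's range is limited). The gripper opens to 85 mm and grips with 20 to 120 N. Pads are 22 mm wide; open, the fingers measure 114 mm over their backs; the gripper's body (76 mm by 85 mm) begins 54 mm behind the grasp point. The pads swing forward as they close: fully open they stand 13 mm farther back than shut.
Start: joints at [1.18, 0.264, 1.604, -0, 1.274, -0.037], TCP at [0.234, 0.633, 0.245] pointing down, gripper open.
Joint ranges: [-2.63, 2.63], [-0.94, 2.18], [0.31, 2.57], [-1.31, 4.45], [0, 2.66], [-2.55, 2.55]. Speed limits (rad/s): [2.57, 2.57, 3.14, 3.14, 3.14, 3.14].

## Interface

Orientations are given as a rotation vector (axis times angle).
In Python, from workcell import readout, read_camera, bot, spotter gives the robot as it stands.
- The arm moves only by the tool jog_arm, never from a script. Its argument "increments" is a list of rows, each a list of 7 numbers: the shift along the tool's x, y, z in m, then the turn, a rotation vector about the tool's x, y, z in rad, then the opening, from 0 (shut) to 1 (fully open). A call has 1 to 10 rows; each row shifts and turns the pose as measured when the row begins, along the tool's axes as they then stand; what a row does not reach is not made up. A row lasts 1/8 s, in which the tool goes at most 62.5 mm and 10.7 degrees, less where a joint would pass 70% of its speed; a pose out of reach is approached as far as the arm can. A call with a gripper value outside its range is refused whole. The fingers move at their own pace and stop on an object; "force" is the grip in N (left out, the last holds). Time passes only in rows, so rows that do not move let the fingers close. It gives the time, the measured TCP pose, the force and the opening at its end, in the units of the state.
- readout.read_state(): the state, without advancing time (a new reading comes with each control period).
- read_camera(name): name is "scene" or "top" or "wrist"; returns a dict with "img" (400x640x3 uint8, blue, green, red), "range_z" (400x640 float32, m along the optical axis (not along the pixel's ray), 0 where there is no reading), "fx", "fy", "cx", "cy" (pixels), "world_from_camera" (4x4, takes a point from camera to world coordinates). Camera axes: x right, y down, z forward; pixel columns grow to the right and rows downward; lengths in m; the calibration is good to about 2 mm. A picture is of the moment at which its call begins.
- bot.finish_job(): hands the job in, once; it reports no verdict.
Trained networks look in a picture, given as the dict that the camera call returned (one of the last four; its "shot" number tells which), for a name from the list of things; names that differ only in an ending like _2 or _b are one class to them, and where a whole thing is asked for, a point or a joint stands for the part that bears it (a point fixed in the world has none). Each returns a list of dicts, best first, with "p" (0 to 1); they miss things now and then, are a little off and sometimes report something else, mostly with a low value. They report only what shows in the picture. A call takes as long as a camera call. They do not tell look-alikes from the thing itself.
- spotter.masks_of(picture, thing): "mask" (400x640 bool, what is visible of it) and "location" ([column, row] in pixels, amid what is visible of it).
- spotter.spot_point(picture, thing): "location" ([column, row] in pixels: a listed point, or the origin of a listed thing).
The state is a dict: "time": time; "q": joint angles; "joint_vel": joint speeds; "joint_torque": joint torques, N m; "tool_pos": TCP position; "tcp_rot": TCP orientation; "wrist_force": force on the tool from outside, world axes, zero at the start; "torque": the same for the moment, N m; "width": opening from 0.0 (shut) to 1.0 (fully open).
Only numpy, scipy, OpenCV 4.12 (cv2) and the standard library are available. Lean on these libraries where they do the work, as an engineer would, in place of code of your own. Each camera call takes 0.05 s, during which the arm holds its last target. There are 200 camera calls.

## Working session

There is one attempt and no reset: what is moved stays moved. The work goes in short steps, Python scripts to look and compute and a tool call to move; the robot and the scene stay as the last step left them, time stands still between calls to the robot, and variables do not carry over. Pictures are saved under pics/ and viewed, about 8 in all and at most 12, crops included, and the job is handed in when it is done.

Besides the shell and the picture viewer there is one more tool, called in YAML: its name, and indented under it one key for each argument. jog_arm: Moves the arm, as the interface text tells. Its arguments: {"type":"object","properties":{"increments":{"type":"array"},"force":{"type":"number"}},"required":["increments"]}

```bash
mkdir -p pics
cat > h.py <<'E'
import numpy as np, cv2
from workcell import readout, read_camera, bot, spotter
def cloud(p):
    z=p["range_z"]; v,u=np.mgrid[0:z.shape[0],0:z.shape[1]]
    c=np.stack([(u-p["cx"])/p["fx"]*z,(v-p["cy"])/p["fy"]*z,z,np.ones_like(z)],-1)
    w=c@np.asarray(p["world_from_camera"]).T
    w=w[...,:3]; w[z==0]=np.nan
    return w
E
python3 - <<'E'
from h import *
s=readout.read_state(); print(s)
p=read_camera("top"); cv2.imwrite("pics/top1.png",p["img"]); W=cloud(p)
print(np.asarray(p["world_from_camera"]).round(3))
for n in ["ledge","blank","chip_tray","gauge_case","oil_bottle","hub_disc","dowel"]:
    for m in spotter.masks_of(p,n)[:3]:
        q=W[m["mask"]]; q=q[~np.isnan(q[:,0])]
        r=cv2.minAreaRect(q[:,:2].astype(np.float32)*1000)
        print(n,round(m["p"],2),np.round(m["location"]),np.round(np.median(q,0),3),[np.round(x,1) for x in r],len(q))
E
```

```text
{'time': 0.0, 'q': array([ 1.18012240e+00,  2.64734488e-01,  1.60538346e+00,  2.68871046e-05,
        1.27369989e+00, -3.69136071e-02]), 'joint_vel': array([-0.0005967 , -0.00048428,  0.00045009, -0.00170365, -0.00035804,
       -0.00136903]), 'joint_torque': array([-5.30516681e-04, -5.15130186e+01, -3.67300344e+01, -1.57410163e-04,
        1.31087413e-02, -1.79335944e-05]), 'tool_pos': array([0.23357277, 0.6325496 , 0.24396946]), 'tcp_rot': array([-1.35725926, -0.94337624,  0.94649273]), 'wrist_force': array([ 0.57772505, -0.18631683,  0.94607201]), 'torque': array([-0.02097788,  0.02320297,  0.00794801]), 'width': 0.9980503727127854}
[[-0.004 -0.993  0.116  0.46 ]
 [-1.     0.006  0.02   0.051]
 [-0.021 -0.116 -0.993  1.053]
 [ 0.     0.     0.     1.   ]]
ledge 0.72 [354. 200.] [ 0.572 -0.004  0.06 ] [array([568.8,  27.6]), array([145.8, 308.7]), np.float64(0.5)] 6140
ledge 0.24 [270. 120.] [0.765 0.186 0.087] [array([770.6, 189.9]), array([38.4, 45.9]), np.float64(21.8)] 458
blank 0.97 [380. 280.] [ 0.384 -0.076  0.003] [array([385. , -76.4]), array([54.6, 79.3]), np.float64(10.4)] 716
blank 0.77 [325. 203.] [0.566 0.072 0.065] [array([566.3,  71.5]), array([ 85.6, 120. ]), np.float64(2.4)] 1810
blank 0.6 [325. 279.] [0.387 0.062 0.003] [array([386.7,  63.2]), array([92.3, 66.8]), np.float64(63.1)] 994
chip_tray 0.9 [431. 199.] [ 0.578 -0.197  0.004] [array([ 581.6, -192.8]), array([150.7, 151.6]), np.float64(89.9)] 3158
chip_tray 0.23 [389. 118.] [ 0.789 -0.096  0.011] [array([790.9, -97.1]), array([59.2, 58.6]), np.float64(85.5)] 438
gauge_case 0.56 [248. 201.] [0.573 0.258 0.037] [array([573.7, 260.6]), array([142.5, 130.4]), np.float64(0.5)] 3153
oil_bottle 0.93 [273. 120.] [0.766 0.187 0.084] [array([792.9, 198.7]), array([86.4, 52.1]), np.float64(29.4)] 515
hub_disc 0.97 [389. 116.] [ 0.789 -0.096  0.011] [array([791. , -96.9]), array([58.2, 58.7]), np.float64(1.9)] 440
```

View pics/top1.png

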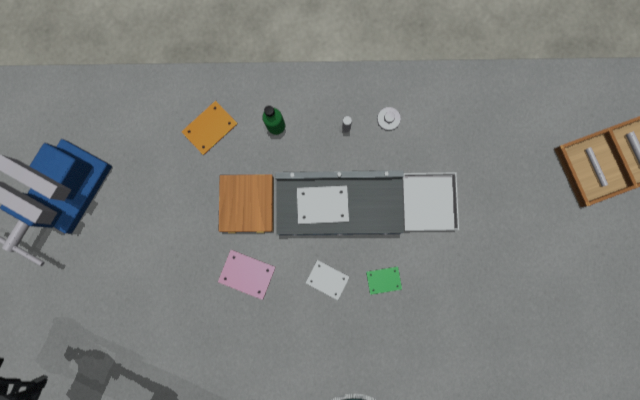

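The top view shows the ledge spanning columns 277–403. The white blank on it is at (323,204), the tray is at the −y end (430,203) and the wooden case at the +y end (246,203). The smaller white plate at (327,280) is a decoy. Next I'll get precise ledge and blank poses.

```bash
cat >> h.py <<'E'
from scipy.spatial.transform import Rotation as Ro
def measure(cam="top", verbose=1):
    p=read_camera(cam); W=cloud(p); X=W.reshape(-1,3)
    X=X[~np.isnan(X[:,0])]
    roi=X[(X[:,0]>.47)&(X[:,0]<.68)&(X[:,1]>-.3)&(X[:,1]<.2)]
    return p,W,roi
def rect(q):
    (c,s,a)=cv2.minAreaRect(q[:,:2].astype(np.float32)*1000); return np.round(c,1),np.round(s,1),round(a,2)
E
python3 - <<'E'
from h import *
s=readout.read_state(); print(Ro.from_rotvec(s["tcp_rot"]).as_matrix().round(3))
for cam in ["top","scene"]:
    p,W,r=measure(cam)
    if cam=="scene": cv2.imwrite("pics/sc1.png",p["img"])
    top=r[(r[:,2]>.055)&(r[:,2]<.069)]; f=r[(r[:,2]>.076)&(r[:,2]<.09)]
    print(cam,"top",rect(top),"fence",rect(f),len(f),np.median(f[:,2]))
    # fence near face: min x per y bin
    ys=np.arange(-.12,.17,.02); fx=[(f[abs(f[:,1]-y)<.01,0].min(),f[abs(f[:,1]-y)<.01,0].max()) for y in ys if (abs(f[:,1]-y)<.01).any()]
    print(np.round(fx,4).tolist())
    nx=[top[abs(top[:,1]-y)<.01,0].min() for y in ys if (abs(top[:,1]-y)<.01).any()]; print("near",np.round(nx,4))
    print("y ends",top[:,1].min(),top[:,1].max())
    for m in spotter.masks_of(p,"blank")[:4]:
        q=W[m["mask"]]; q=q[~np.isnan(q[:,0])]; print(round(m["p"],2),rect(q),np.median(q[:,2]))
    for m in spotter.masks_of(p,"dowel")[:2]:print("dowel",m["p"],m["location"])
E
```

```text
[[ 0.346 -0.    -0.938]
 [ 0.938 -0.     0.346]
 [-0.    -1.     0.   ]]
top top (array([562.7,  31.6]), array([130.9, 300.7]), 0.34) fence (array([634.9,  32.3]), array([ 16.3, 299.5]), 0.38) 852 0.08190923971959019
[[0.6282, 0.643], [0.6277, 0.6429], [0.6282, 0.6432], [0.6282, 0.6437], [0.6275, 0.6409], [0.6274, 0.6411], [0.6273, 0.6414], [0.6268, 0.6418], [0.627, 0.6415], [0.6271, 0.6419], [0.6269, 0.6423], [0.627, 0.6421], [0.6262, 0.6401], [0.6272, 0.6405], [0.6262, 0.6404]]
near [0.4989 0.4989 0.499  0.4991 0.4992 0.4993 0.4994 0.4973 0.4973 0.4973
 0.4974 0.4975 0.4976 0.4977 0.4978]
y ends -0.1185662103684866 0.18206229686319297
0.94 (array([567.6,  71.1]), array([ 88.3, 124.3]), 2.35) 0.06484824226237385
0.93 (array([774.8, 364.5]), array([ 90.1, 120.5]), 45.3) 0.00483234220642581
0.92 (array([384.2, -76.4]), array([56.7, 80.5]), 8.25) 0.0030528496684308903
0.81 (array([386.7,  61.9]), array([90.1, 63.6]), 62.82) 0.0035077806878096585
scene top (array([566.7,  33.1]), array([149.6, 300.6]), 0.32) fence (array([632.5,  33.5]), array([ 18.9, 299.8]), 0.57) 993 0.08306207852996395
[[0.6247, 0.6405], [0.6244, 0.642], [0.6259, 0.6419], [0.6243, 0.6422], [0.6252, 0.6405], [0.6258, 0.641], [0.6242, 0.6408], [0.6236, 0.6408], [0.6238, 0.641], [0.6239, 0.6417], [0.6227, 0.6401], [0.6232, 0.6404], [0.6242, 0.6396], [0.6229, 0.6389], [0.6226, 0.6396]]
near [0.4951 0.4935 0.4953 0.4929 0.4939 0.4947 0.4925 0.4937 0.4927 0.4934
 0.493  0.4933 0.4913 0.4933 0.4914]
y ends -0.11741809568426594 0.18348867651696177
0.82 (array([563.4,  72.3]), array([ 86.7, 118.7]), 1.9) 0.06663229166427909
0.76 (array([769.5, 365.5]), array([ 87.3, 127.7]), 43.53) 0.005691385508051372
0.67 (array([385.,  63.]), array([88.5, 63. ]), 63.67) 0.005581571513602501
0.62 (array([377.6, -76.1]), array([70.3, 82.2]), 10.17) 0.0053257679885677645
dowel 0.62 [305.9, 258.3]
dowel 0.25 [284.4, 196.0]
```

View pics/sc1.png

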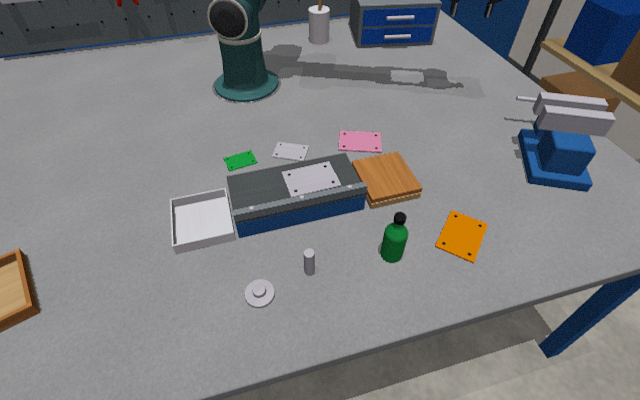

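The scene view agrees: the tray is off the −y end, and the blank is white with four holes, lying off the fence by about 17 mm. The ledge centre is about (0.568, 0.032) with yaw about 0.007, and the fence face is at x ≈ 0.626. I'll shut the fingers and go over to the near side of the blank.

jog_arm:
  increments:
    - [0,0,0,0,-0.184,0,0]
    - [0,0,0,0,-0.184,0,0]
    - [-0.05,0,-0.022,0,0,0,0]
    - [-0.05,0,-0.022,0,0,0,0]
    - [-0.05,0,-0.022,0,0,0,0]
    - [-0.05,0,-0.022,0,0,0,0]
    - [-0.05,0,-0.022,0,0,0,0]
    - [-0.05,0,-0.022,0,0,0,0]
    - [-0.05,0,-0.022,0,0,0,0]
    - [-0.05,0,-0.022,0,0,0,0]

```text
time: 1.95
tool_pos: [0.4249, 0.2309, 0.2462]
tcp_rot: [-1.194, -1.24, 1.228]
wrist_force: [1.0, 1.2, 0.1]
width: 0.002
```

jog_arm:
  increments:
    - [-0.04,0.02,-0.0175,0,0,0,0]
    - [-0.04,0.02,-0.0175,0,0,0,0]
    - [-0.04,0.03,-0.0175,0,0,0,0]
    - [-0.04,0.03,-0.0175,0,0,0,0]
    - [0,0.02,0,0,0,0,0]
    - [0,0,0,0,0,0,0]

```text
time: 2.7
tool_pos: [0.5067, 0.065, 0.1266]
tcp_rot: [-1.202, -1.243, 1.218]
wrist_force: [-0.7, 0.3, 0.4]
width: -0.001
```

```bash
cat >> h.py <<'E'
def pose():
    s=readout.read_state(); R=Ro.from_rotvec(s["tcp_rot"]).as_matrix()
    T=np.array([[0,0,-1],[1,0,0],[0,-1,0]])  # wanted: x=+Y, y=down, z=-X
    print(s["time"],s["tool_pos"].round(4),"turn to nominal (tool)",Ro.from_matrix(R.T@T).as_rotvec().round(4),s["wrist_force"].round(2))
E
python3 - <<'E'
from h import *
pose()
p=read_camera("wrist"); cv2.imwrite("pics/w1.png",p["img"])
E
```

```text
2.7 [0.5067 0.065  0.1266] turn to nominal (tool) [0.0145 0.027  0.0062] [-0.75  0.29  0.4 ]
```

View pics/w1.png

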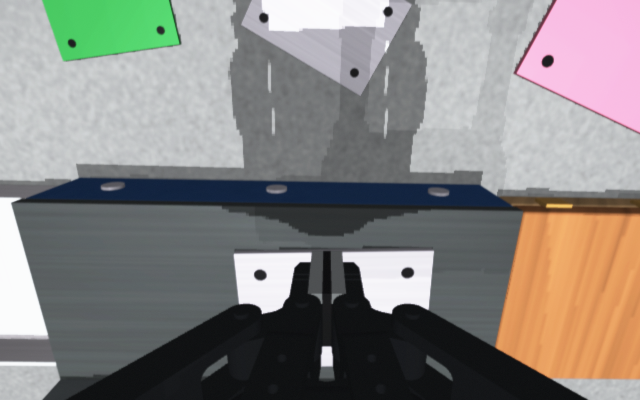

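The wrist view looks back towards the base: the blank's near edge is around row 250, columns 235–433, with the shut fingers at its middle (325) and the ledge's near edge at row 205. I'll back off to x = 0.503, square up and descend.

jog_arm:
  increments:
    - [0.014,0,0.003,0.0145,0.02,0.006,0]
    - [0,0.02,0,0,0,0,0]
    - [0,0.02,0,0,0,0,0]
    - [0,0,0,0,0,0,0]

```text
time: 3.25
tool_pos: [0.5086, 0.0825, 0.0939]
tcp_rot: [-1.213, -1.228, 1.21]
wrist_force: [-0.4, -0.7, -0.5]
width: -0.005
```

```bash
python3 -c "
from h import *
pose()"
```

```text
3.25 [0.5086 0.0825 0.0939] turn to nominal (tool) [0.0132 0.0109 0.0013] [-0.41 -0.66 -0.49]
```

jog_arm:
  increments:
    - [0,0,0.006,0.012,0.004,0,0]
    - [0,0,0,0,0,0,0]
    - [0,0.01,0,0,0,0,0]
    - [0,0,0,0,0,0,0]

```text
time: 3.75
tool_pos: [0.5048, 0.0834, 0.0874]
tcp_rot: [-1.209, -1.221, 1.21]
wrist_force: [0.1, 0.4, -0.1]
width: -0.004
```

```bash
python3 -c "
from h import *
pose()"
```

```text
3.75 [0.5048 0.0834 0.0874] turn to nominal (tool) [0.007  0.0079 0.0019] [ 0.05  0.35 -0.06]
```

jog_arm:
  increments:
    - [0,0.006,0.002,0.006,0,0,0]
    - [0,0.002,0,0,0,0,0]
    - [0,0,0,0,0,0,0]

```text
time: 4.12
tool_pos: [0.5026, 0.0832, 0.0784]
tcp_rot: [-1.204, -1.216, 1.214]
wrist_force: [0.4, 0.2, 0.1]
width: -0.001
```

jog_arm:
  increments:
    - [0,0.002,0,0,0,0,0]
    - [0,0,0,0,0,0,0]

```text
time: 4.38
tool_pos: [0.5026, 0.0832, 0.0763]
tcp_rot: [-1.204, -1.215, 1.213]
wrist_force: [-0.2, 0.3, 0.1]
width: 0.002
```

jog_arm:
  increments:
    - [0,0.002,0,0,0,0,0]
    - [0,0,0,0,0,0,0]

```text
time: 4.62
tool_pos: [0.5027, 0.0832, 0.0743]
tcp_rot: [-1.204, -1.216, 1.213]
wrist_force: [-0.0, -0.7, -0.7]
width: 0.0
```

jog_arm:
  increments:
    - [0,0.001,0,0,0,0,0]
    - [0,0,0,0,0,0,0]

```text
time: 4.88
tool_pos: [0.5032, 0.0833, 0.0743]
tcp_rot: [-1.205, -1.216, 1.213]
wrist_force: [0.8, 1.2, -0.6]
width: 0.002
```

jog_arm:
  increments:
    - [0,-0.002,0,0,0,0,0]
    - [0,0,-0.005,0,0,0,0]
    - [0,0,-0.004,0,0,0,0]
    - [0,0,-0.004,0,0,0,0]
    - [0,0,-0.003,0,0,0,0]
    - [0,0,-0.003,0,0,0,0]

```text
time: 5.62
tool_pos: [0.5156, 0.0836, 0.0754]
tcp_rot: [-1.191, -1.202, 1.222]
wrist_force: [-6.8, 0.5, 6.0]
width: 0.003
```

```bash
cat >> h.py <<'E'
def look(cam="top"):
    p=read_camera(cam); W=cloud(p)
    for m in spotter.masks_of(p,"blank")[:4]:
        q=W[m["mask"]]; q=q[~np.isnan(q[:,0])]
        if np.median(q[:,2])>.05: print(cam,round(m["p"],2),rect(q),np.median(q[:,2]),"x",q[:,0].min().round(4),q[:,0].max().round(4),"y",q[:,1].min().round(4),q[:,1].max().round(4))
    return p,W
E
python3 -c "
from h import *
pose();look();p,W=look('scene');cv2.imwrite('pics/sc2.png',cv2.resize(p['img'][130:270,160:440],(800,400)))"
```

```text
5.625 [0.5156 0.0836 0.0754] turn to nominal (tool) [-0.0177  0.0073  0.0017] [-6.79  0.52  5.99]
scene 0.67 (array([574.5,  74.1]), array([101.8, 123.7]), 0.38) 0.06659215668473362 x 0.5233 0.6251 y 0.0121 0.1361
```

View pics/sc2.png

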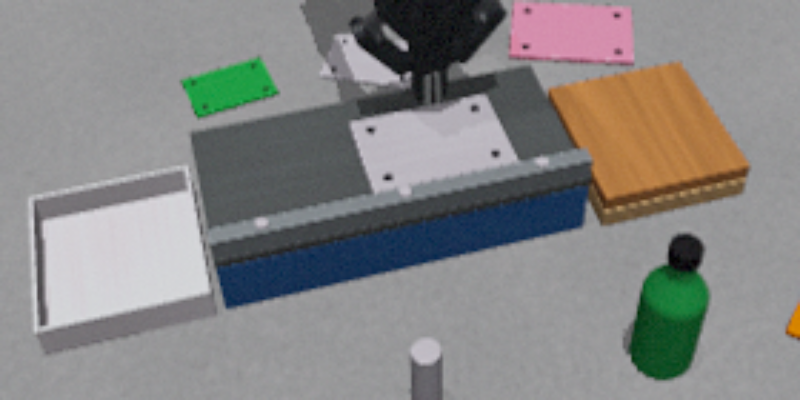

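The finger touches the near long side of the blank, around (430,95) in the crop, and there is still a gap to the fence. I'll keep pushing, correcting the small tilt.

jog_arm:
  increments:
    - [0,-0.001,-0.004,-0.015,0,0,0]
    - [0,0,-0.004,0,0,0,0]
    - [0,0,-0.004,0,0,0,0]
    - [0,0,0,0,0,0,0]

```text
time: 6.32
tool_pos: [0.5248, 0.0838, 0.0751]
tcp_rot: [-1.196, -1.207, 1.218]
wrist_force: [-0.9, -0.2, 0.5]
width: 0.0
```

```bash
python3 -c "
from h import *
pose();look();look('scene')"
```

```text
6.325 [0.5248 0.0838 0.0751] turn to nominal (tool) [-0.0111  0.0071  0.0017] [-0.86 -0.19  0.52]
scene 0.9 (array([580.2,  70.5]), array([ 90.7, 120.7]), 1.58) 0.06665944202962504 x 0.5343 0.627 y 0.0106 0.1306
```

jog_arm:
  increments:
    - [0,-0.0005,-0.004,-0.01,0,0,0]
    - [0,0,-0.003,0,0,0,0]
    - [0,0,-0.002,0,0,0,0]

```text
time: 6.9
tool_pos: [0.5286, 0.0834, 0.0744]
tcp_rot: [-1.196, -1.206, 1.219]
wrist_force: [-9.1, 0.3, 6.4]
width: 0.006
```

jog_arm:
  increments:
    - [0,0,-0.003,0,0,0,0]
    - [0,0,-0.003,0,0,0,0]

```text
time: 7.15
tool_pos: [0.5288, 0.0834, 0.0742]
tcp_rot: [-1.187, -1.195, 1.226]
wrist_force: [-12.2, -0.1, 12.1]
width: -0.002
```

```bash
python3 -c "
from h import *
pose();look();look('scene')"
```

```text
7.15 [0.5288 0.0834 0.0742] turn to nominal (tool) [-0.0255  0.0067  0.0003] [-12.24  -0.1   12.13]
```

It has stalled at x = 0.5288, but the tip is also resting on the ledge. I'll lift 1.5 mm and push again to be sure it's the fence.

jog_arm:
  increments:
    - [0,-0.0025,0,-0.02,0,0,0]
    - [0,0,-0.003,0,0,0,0]
    - [0,0,-0.003,0,0,0,0]

```text
time: 7.72
tool_pos: [0.5298, 0.0832, 0.0762]
tcp_rot: [-1.194, -1.202, 1.222]
wrist_force: [-13.6, 0.5, 12.8]
width: -0.002
```

```bash
python3 -c "
from h import *
pose()
p=read_camera('wrist');cv2.imwrite('pics/w2.png',p['img']);look('scene')"
```

```text
7.725 [0.5298 0.0832 0.0762] turn to nominal (tool) [-0.0163  0.0067 -0.0004] [-13.64   0.54  12.76]
scene 0.67 (array([570.4,  69.9]), array([120.1,  79.1]), 89.46) 0.06662803846276455 x 0.5308 0.61 y 0.0099 0.1301
```

View pics/w2.png

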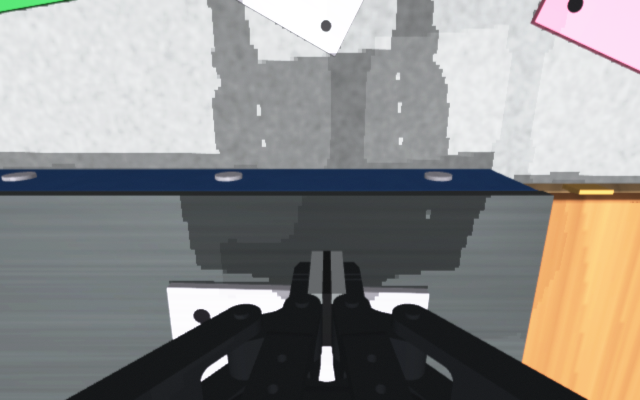

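The blank's near edge runs from (168,283) to (428,288) and the finger is pressing it. The finger face at about 0.541 plus 85 mm gives the fence at 0.626. I'll retreat, raise the hand towards the +y end and measure.

jog_arm:
  increments:
    - [0,0,0.01,0,0,0,0]
    - [0,0,0.01,0,0,0,0]
    - [0,-0.05,0,-0.012,0,0,0]
    - [0.04,-0.03,0,0,0,0,0]
    - [0.05,0,-0.02,0,0,0,0]
    - [0.03,0,-0.03,0,0,0,0]
    - [0,0,-0.02,0,0,0,0]
    - [0,0,0,0,0,0,0]

```text
time: 8.88
tool_pos: [0.5853, 0.2078, 0.162]
tcp_rot: [-1.214, -1.224, 1.205]
wrist_force: [-0.1, -0.0, 0.5]
width: 0.002
```

```bash
python3 -c "
from h import *
pose()
look();p,W=look('scene');look('wrist')
cv2.imwrite('pics/sc3.png',cv2.resize(p['img'][130:270,160:440],(800,400)))"
```

```text
8.875 [0.5853 0.2078 0.162 ] turn to nominal (tool) [0.0129 0.0056 0.0033] [-0.06 -0.01  0.48]
top 0.8 (array([584.6,  69.6]), array([118.7,  85.9]), 89.77) 0.06490443511730548 x 0.5415 0.6275 y 0.0102 0.129
scene 0.69 (array([576.4,  69.3]), array([119.6,  90.9]), 88.12) 0.06665625822754118 x 0.5294 0.6219 y 0.0103 0.1295
wrist 0.6 (array([581.4,  67.1]), array([125.7,  85.7]), 88.94) 0.06515240321556964 x 0.5377 0.6252 y 0.0048 0.1305
```

View pics/sc3.png

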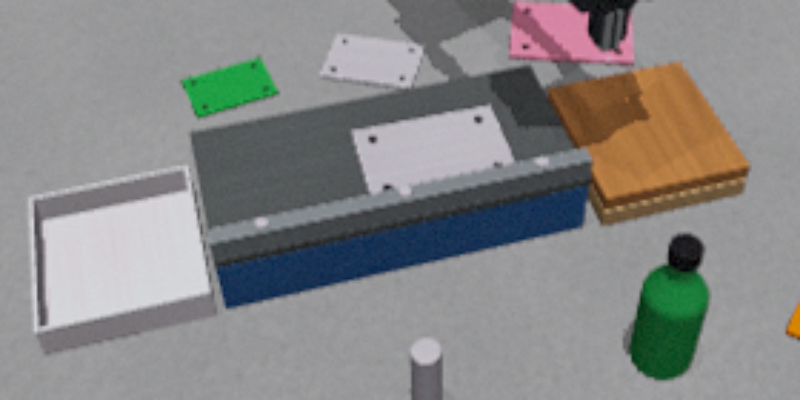

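From the top camera the blank is flush and square: its +x edge is at 0.6275 (fence 0.627) and its yaw is −0.2° (ledge +0.4°). Now I'll go down behind its +y end.

jog_arm:
  increments:
    - [-0.05,0,0,0.012,0,0,0]
    - [0,0.03,0,0,0,0,0]
    - [0,0.025,0,0,0,0,0]
    - [0,0,0,0,0,0,0]

```text
time: 9.68
tool_pos: [0.5825, 0.1543, 0.1068]
tcp_rot: [-1.206, -1.214, 1.209]
wrist_force: [0.1, 0.4, -0.1]
width: -0.003
```

```bash
python3 -c "
from h import *
pose()"
```

```text
9.675 [0.5825 0.1543 0.1068] turn to nominal (tool) [0.0007 0.0036 0.0033] [ 0.09  0.39 -0.11]
```

jog_arm:
  increments:
    - [0.006,0,-0.003,0,0,0,0]
    - [0,0.01,0,0,0,0,0]
    - [0,0.01,0,0,0,0,0]
    - [0,0.009,0,0,0,0,0]
    - [0,0,0,0,0,0,0]

```text
time: 10.3
tool_pos: [0.5872, 0.1618, 0.079]
tcp_rot: [-1.208, -1.218, 1.207]
wrist_force: [0.2, 0.1, 0.5]
width: -0.003
```

jog_arm:
  increments:
    - [0,0.0026,0,0,0,0,0]
    - [-0.006,0,0,0,0,0,0]
    - [-0.005,0,0,0,0,0,0]
    - [-0.004,0,0,0,0,0,0]
    - [-0.004,0,0,0,0,0,0]
    - [-0.004,0,0,0,0,0,0]

```text
time: 11.05
tool_pos: [0.5881, 0.1371, 0.077]
tcp_rot: [-1.209, -1.219, 1.206]
wrist_force: [0.5, -0.2, 0.1]
width: -0.001
```

```bash
python3 -c "
from h import *
pose()
look();look('scene')"
```

```text
11.05 [0.5881 0.1371 0.077 ] turn to nominal (tool) [0.0066 0.0042 0.0045] [ 0.48 -0.23  0.1 ]
top 0.77 (array([579. ,  69.6]), array([118.5,  93.4]), 89.73) 0.06497317532707786 x 0.5324 0.6257 y 0.0103 0.1289
scene 0.69 (array([576.9,  71.3]), array([121.7,  97.5]), 89.57) 0.06669445283021652 x 0.528 0.6256 y 0.0103 0.1321
```

jog_arm:
  increments:
    - [-0.003,0.001,0,0,0,0,0]
    - [-0.004,0,0,0,0,0,0]
    - [-0.005,0,0,0,0,0,0]
    - [-0.005,0,0,0,0,0,0]
    - [-0.005,0,0,0,0,0,0]

```text
time: 11.88
tool_pos: [0.5883, 0.1174, 0.0763]
tcp_rot: [-1.206, -1.222, 1.202]
wrist_force: [-0.7, 3.4, 1.1]
width: -0.001
```

```bash
python3 -c "
from h import *
pose()
look();look('scene')"
```

```text
11.875 [0.5883 0.1174 0.0763] turn to nominal (tool) [0.0071 0.0041 0.009 ] [-0.68  3.41  1.11]
top 0.73 (array([583.7,  50.6]), array([118.6,  84.1]), 89.65) 0.06502134226002482 x 0.5414 0.6256 y -0.0089 0.1101
scene 0.94 (array([578.2,  51.2]), array([120.6,  96.8]), 89.69) 0.06668799247801116 x 0.5297 0.6265 y -0.0092 0.1114
```

The blank is being pushed: its centre is 67 mm ahead of the TCP, so the target TCP y is about −0.031.

jog_arm:
  increments:
    - [-0.008,0,0,0,0,0.006,0]
    - [-0.009,0,-0.0005,0,0,0,0]
    - [-0.009,0,0,0,0,0,0]
    - [-0.009,0,-0.0005,0,0,0,0]
    - [-0.009,0,0,0,0,0,0]
    - [-0.009,0,0,0,0,0,0]
    - [-0.009,0,0,0,0,0,0]
    - [-0.008,0,0,0,0,0,0]

```text
time: 13.08
tool_pos: [0.5889, 0.0441, 0.0762]
tcp_rot: [-1.208, -1.218, 1.206]
wrist_force: [-0.5, 4.2, 1.4]
width: -0.002
```

```bash
python3 -c "
from h import *
pose()
look();look('scene')"
```

```text
13.075 [0.5889 0.0441 0.0762] turn to nominal (tool) [0.0055 0.0038 0.0042] [-0.51  4.2   1.4 ]
top 0.89 (array([562.9, -35.8]), array([ 79.2, 143.8]), 30.77) 0.06508535122644044 x 0.5166 0.627 y -0.0839 0.0368
```

```bash
python3 -c "
from h import *
p,W=look('top')
cv2.imwrite('pics/t2.png',cv2.resize(p['img'][150:260,230:480],(800,352)))"
```

```text
top 0.97 (array([585.3, -24.9]), array([118.3,  83.5]), 89.73) 0.06511974577757262 x 0.5433 0.6268 y -0.0839 0.0344
```

View pics/t2.png

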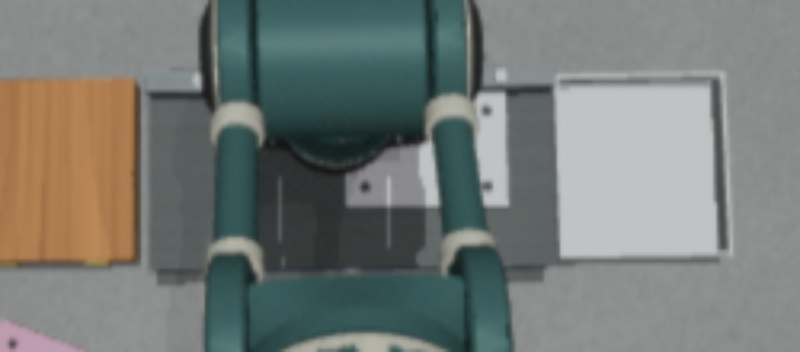

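The crop shows the blank square at the fence, with its leading edge at column 508 and the ledge end at about 557. The earlier 30° reading came from a bad mask. I'll continue.

jog_arm:
  increments:
    - [-0.008,0,0,0,0,0.003,0]
    - [-0.009,0,-0.0003,0,0,0,0]
    - [-0.009,0,0,0,0,0,0]
    - [-0.009,0,0,0,0,0,0]
    - [-0.009,0,0,0,0,0,0]
    - [-0.009,0,0,0,0,0,0]
    - [-0.006,0,0,0,0,0,0]

```text
time: 14.25
tool_pos: [0.5891, -0.017, 0.0759]
tcp_rot: [-1.209, -1.217, 1.208]
wrist_force: [-0.0, 2.5, 1.0]
width: 0.005
```

```bash
python3 -c "
from h import *
pose()
look();look('scene')"
```

```text
14.25 [ 0.5891 -0.017   0.0759] turn to nominal (tool) [0.0049 0.0045 0.0023] [-0.04  2.48  0.98]
top 0.64 (array([566.5, -71.6]), array([48.3, 95.6]), 1.0) 0.06503294104594665 x 0.5421 0.591 y -0.1192 -0.0242
scene 0.6 (array([550.4, -84.8]), array([131.3, 151.5]), 88.95) 0.0670043645304339 x 0.4736 0.6272 y -0.1505 -0.02
```

jog_arm:
  increments:
    - [-0.006,0,0,0,0,0,0]
    - [-0.005,0,0,0,0,0,0]
    - [-0.003,0,0,0,0,0,0]
    - [0,0,0,0,0,0,0]

```text
time: 14.95
tool_pos: [0.5891, -0.0307, 0.0757]
tcp_rot: [-1.208, -1.218, 1.209]
wrist_force: [1.1, 1.7, 0.6]
width: 0.001
```

Now I'll back off in +y, lift and look.

jog_arm:
  increments:
    - [0.015,0,0,0,0,0,0]
    - [0.01,-0.01,0,0,0,0,0]
    - [0,-0.05,0,0,0,0,0]
    - [0.04,-0.04,0,0,0,0,0]
    - [0.055,-0.02,0,0,0,0,0]
    - [0.055,0,0,0,0,0,0]
    - [0.055,0,0,0,0,0,0]
    - [0,0,0,0,0,0,0]

```text
time: 15.95
tool_pos: [0.5879, 0.2098, 0.2058]
tcp_rot: [-1.212, -1.224, 1.207]
wrist_force: [1.0, -0.9, -0.3]
width: -0.003
```

```bash
python3 -c "
from h import *
pose()
p,W=look();look('scene')
cv2.imwrite('pics/t3.png',cv2.resize(p['img'][150:260,230:480],(800,352)))
for n in ['chip_tray','gauge_case','hub_disc','oil_bottle']:
    m=spotter.masks_of(p,n)[:1]
    for m in m:
        q=W[m['mask']]; print(n,rect(q[~np.isnan(q[:,0])]))"
```

```text
15.95 [0.5879 0.2098 0.2058] turn to nominal (tool) [0.0117 0.0073 0.0025] [ 0.99 -0.85 -0.31]
top 0.91 (array([585.1, -98.1]), array([119.3,  84. ]), 89.67) 0.06497128346580272 x 0.5428 0.6273 y -0.1579 -0.0383
scene 0.77 (array([580.4, -98.7]), array([ 93.4, 125.3]), 2.55) 0.06694374968195715 x 0.5328 0.6278 y -0.1633 -0.037
chip_tray (array([769.1,  13.1]), array([25.3, 22.4]), 70.35)
gauge_case (array([554.1, 264.8]), array([101.7, 142.9]), 2.52)
hub_disc (array([791.5, -95.9]), array([56.4, 55.3]), 88.17)
oil_bottle (array([778.7, 193.3]), array([57.8, 52.5]), 22.52)
```

View pics/t3.png

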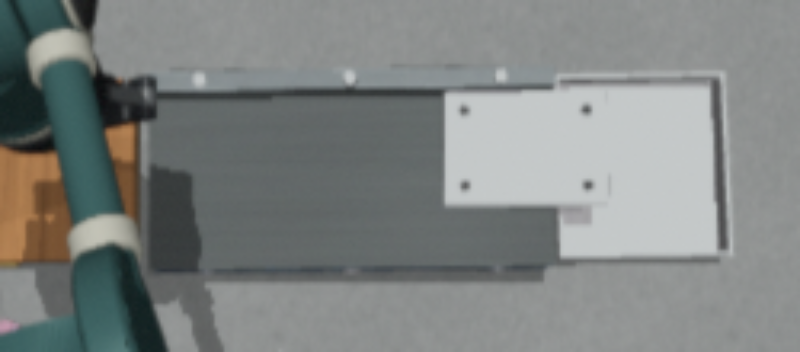

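The picture shows the blank flush at the fence, with its right edge at column 608 past the ledge end at 557. The overhang is 40 mm, the edge is at x = 0.6273 against the fence at about 0.628, and it's within about 0.013 rad of parallel. The tray and case haven't moved, and the hand is clear.

```bash
python3 -c "
from h import *
print(bot.finish_job())"
```

```text
the job is handed in; nothing more can be done
None
```

I pushed the blank with shut fingers, first +x against the fence and then along it towards the chip tray at the −y end. I then lifted the hand clear and handed the job in at about 16 s. `finish_job` gives no verdict.

**Last checks (top camera):**
- **Overhang:** the blank's centre is at ledge y ≈ −0.130 m, so about 40 mm sticks out over the tray.
- **Fence:** the long side is within about 1 mm of the fence face and within about 0.013 rad of parallel.
- **Flatness:** the blank's top surface is at z ≈ 0.065 m, so it lies flat.
- **Bystanders:** the tray and case look unmoved in the final picture. The measured disc position is within about 1 mm of where it started.

**What disagreed or wasn't measured:**
- The scene camera put the blank 2.5° askew and about 5 mm off in x. Its mask was too large (93 × 125 mm), so I trusted the top camera.
- In the last look the network reported something other than the tray. The arm partly hid the case, and the bottle's mask differed from the first look, so I had no usable position for those three. I relied on the picture for the tray and case.
- I did not measure the dowel or check it or the bottle in the last picture; the hand never worked beyond the fence, where they stand.

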